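# Load the notepads on the welcome-table caddy and lift it level

## Robot

A 6-joint arm with a two-finger parallel gripper is mounted at the origin on the work surface. World frame = base frame: x ahead of the robot, y to its left, z up, the work surface at z = 0. Lengths are in m, angles in rad, forces in N, time in s.
With the tool pointing down it reaches from about 0.35 to 0.875 m from the base axis. Payload 15.5 kg.
Tool frame: the origin (TCP) lies on the centre line of the jaws, within the pads' length; the fingertips stand 19 mm ahead of it and the grasp point (between the pads) is the TCP; z points along the fingers, y is the line along which they close (so a half turn about z gives the same grasp; the last joint's range is limited). The gripper opens to 85 mm and grips with 20 to 120 N. Pads are 22 mm wide; open, the fingers measure 114 mm over their backs; the gripper's body (76 mm by 85 mm) begins 54 mm behind the grasp point. The pads swing forward as they close: fully open they stand 13 mm farther back than shut.
Start: joints at [-1.204, 0.494, 1.345, -0, 1.302, -0.096], TCP at [0.278, -0.56, 0.25] pointing down, gripper open.
Joint ranges: [-2.91, 2.91], [-0.82, 2.16], [0.22, 2.67], [-1.22, 4.37], [0.12, 2.79], [-3.08, 3.08]. Speed limits (rad/s): [1.89, 1.89, 2.57, 3.01, 3.01, 3.01].

## Interface

Orientations are given as a 3x3 rotation matrix whose columns are the frame's x, y, z axes.
In Python, from plant import arm gives the robot as it stands.
- The arm moves only by the shell command python3 -m crank 'ROWS' [FORCE]. ROWS is JSON, a list of rows, each an object with "delta_pos": the shift along the tool's x, y, z in m, a list of three; "rotation": the turn, a rotation vector about the tool's x, y, z in rad, a list of three; "gripper": the closure in counts, from 0 (fully open) to 255 (shut). A call has 1 to 12 rows; each row is the pose to reach, as a shift and turn from the pose commanded when the call began, along the tool's axes at that moment; what a row does not reach only later rows make up. A row lasts 1/10 s, in which the tool goes at most 50 mm and 8.59 degrees, less where a joint would pass 70% of its speed; a pose out of reach is approached as far as the arm can. A call with a gripper value outside its range is refused whole. The fingers move at their own pace and stop on an object; FORCE is the grip in N (left out, the last holds). Time passes only in rows, so rows that repeat a pose let the fingers close. It gives the time, the measured TCP pose, the force, the opening and the grip force at its end, in the units of the state.
- arm.observe(): the state, without advancing time (a new reading comes with each control period).
- arm.snapshot(name): name is "scene" or "top" or "wrist"; returns a dict with "pixels" (420x560x3 uint8, red, green, blue), "fx", "fy", "cx", "cy" (pixels), "origin" and "orientation" of the camera in the world; the wrist camera has in their place "hand_eye" (4x4, takes a point from camera to tool coordinates, whose origin is the TCP and whose axes are the flange's). Camera axes: x right, y down, z forward; pixel columns grow to the right and rows downward; lengths in m; the calibration is good to about 2 mm. A picture is of the moment at which its call begins: read the wrist's pose just before it. There is no depth.
- arm.job_done(): hands the job in; it is judged then, once.
Trained networks look in the newest picture that a camera, given by its name, has taken for a name from the list of things; names that differ only in an ending like _2 or _b are one class to them, and where a whole thing is asked for, a point or a joint stands for the part that bears it (a point fixed in the world has none). Each returns a list of dicts, best first, with "confidence" (0 to 1); they miss things now and then, are a little off and sometimes report something else, mostly with a low value. They report only what shows in the picture. A call takes as long as a camera call.
- arm.regions_of(camera, thing): "region" (420x560 bool, what is visible of it) and "extent" ([left, top, right, bottom] in pixels, round what is visible of it).
The state is a dict: "time": time; "joint_positions": joint angles; "dq": joint speeds; "joint_efforts": joint torques, N m; "ee_pos": TCP position; "tool_rot": TCP orientation; "ft_force": force on the tool from outside, world axes, zero at the start; "torque": the same for the moment, N m; "gripper_width": finger opening in m; "finger_force": force on a finger pad.
Only numpy, scipy, OpenCV 4.12 (cv2) and the standard library are available. Lean on these libraries where they do the work, as an engineer would, in place of code of your own. Each camera call takes 0.05 s, during which the arm holds its last target. There are 200 camera calls.

## Task

At the event welcome table, lay the yellow and the orange notepad, in either order, squarely on the green notepad that already lies on the wooden carry caddy, so that the three make one neat pile; lay them down gently rather than dropping them, and let go of them. Then take the caddy by its handle bar, lift it to about 10 cm above the table with its pile and its lidded cup, and finish while still holding it there, level and still. Do not knock the cup over or tip the caddy, and leave the bottle, phone, tumblers and calculator where they are.

Things in the scene. Friction and masses are not known exactly. Their poses are not given: they have to be found in the camera images.
- caddy: loose wooden carry caddy: board 150 (own x) x 310 (own y) x 8 mm with a rim 16 mm tall, a handle frame across its middle. The green pad lies near one end of its long axis, the cup near the other (ends vary), each about 95 mm from the handle. Loaded about 0.8 kg, balanced at the handle within 40 g. Origin: centre of the underside, z up; its board's top is at 8 mm
- caddy_handle (a point): centre of the handle bar, 108 mm above the caddy's underside, over its middle; axes as the caddy's. Dark wood bar along the caddy's own x, 126 mm long, 14 mm thick (own y), 24 mm tall (96 to 120 mm up), on two posts 16 x 14 mm centred 55 mm either side of the middle. Meant to be gripped at its middle, across the 14 mm
- pad_base: notepad, a rigid block 60 (own x) x 90 (own y) x 18 mm, 75 g, green cover, black glued spine along its +y short edge; origin: centre of its underside, z up. It lies on the caddy, its long side roughly along the caddy's long axis, and is the bottom of the pile
- pad_a: notepad, a rigid block 60 (own x) x 90 (own y) x 18 mm, 75 g, yellow cover, black glued spine along its +y short edge; origin: centre of its underside, z up. It starts flat on the table
- pad_b: notepad, a rigid block 60 (own x) x 90 (own y) x 18 mm, 75 g, orange cover, black glued spine along its +y short edge; origin: centre of its underside, z up. It starts flat on the table
- cup: short blue cup with a clear lid, closed, 68 mm across the lid, 80 mm tall, about 225 g, standing loose on the caddy at the end opposite the green notepad; origin: centre of its underside, z up. It stays on the caddy
- bottle: bystander: black drinking bottle, 68 mm across, 200 mm tall; origin: centre of the underside
- phone: bystander: black phone lying flat, 72 x 148 x 9 mm; origin: centre of the underside
- tumbler_1: bystander: blue lidded tumbler, 86 mm across, 130 mm tall; origin: centre of the underside
- tumbler_2: bystander: a second blue lidded tumbler, the same size; origin: centre of the underside
- calculator: bystander: grey desk calculator lying flat, 80 x 130 x 18 mm; origin: centre of the underside

How it is judged:
By the outcome, as a careful person would: the job done as asked, in the order asked, and still so for the second after the job is handed in, while the arm keeps its last pose, push and grip.
It also fails if it takes over 72 s, if anything falls off the work surface, if the arm or the gripper's body presses on something with over 40 N, if the wrist force passes 120 N, or if a joint passes its speed limit or range.

## Working session

There is one attempt and no reset: what is moved stays moved. The work goes in short steps, Python scripts to look and compute and a shell command to move; the robot and the scene stay as the last step left them, time stands still between calls to the robot, and variables do not carry over. Pictures are saved under pics/ and viewed, at most 10 in all, crops included, and the job is handed in when it is done.

```bash
ls; mkdir -p pics; cat > h.py <<'E'
from plant import arm
import numpy as np, cv2
def snap(c,name=None):
    s=arm.observe(); p=arm.snapshot(c)
    if name: cv2.imwrite(f'pics/{name}.png',p['pixels'][:,:,::-1])
    if 'hand_eye' in p:
        T=np.eye(4);T[:3,:3]=s['tool_rot'];T[:3,3]=s['ee_pos'];T=T@np.array(p['hand_eye'])
        p['origin']=T[:3,3];p['orientation']=T[:3,:3]
    return p
def ray(p,uv,z):
    uv=np.atleast_2d(uv).astype(float)
    d=np.c_[(uv[:,0]-p['cx'])/p['fx'],(uv[:,1]-p['cy'])/p['fy'],np.ones(len(uv))]@np.array(p['orientation']).T
    o=np.array(p['origin']); return o+d*((z-o[2])/d[:,2])[:,None]
def rect(p,mask,z):
    c=max(cv2.findContours(mask.astype(np.uint8),0,1)[0],key=cv2.contourArea)
    w=ray(p,c[:,0],z)[:,:2]
    (a,s,th)=cv2.minAreaRect((w*1000).astype(np.float32))
    if s[0]>s[1]: th+=90; s=s[::-1]
    return np.round(a,1),np.round(s,1),round(th,1) # th: direction of short side, deg
E
python3 - <<'E'
from h import *
print({k:np.round(v,3).tolist() for k,v in arm.observe().items()})
for c in ['top','scene']:
    p=snap(c,c+'0'); print(c,p['fx'],np.round(p['origin'],3),np.round(p['orientation'],3).tolist())
    for t,z in [('pad_a',.018),('pad_base',.026),('caddy',.016),('caddy_handle',.12),('cup',.088),('bottle',.2),('phone',.009),('tumbler_1',.13),('calculator',.018)]:
        for r in arm.regions_of(c,t):
            print(t,round(r['confidence'],2),np.round(r['extent']).tolist(),rect(p,r['region'],z) if r['region'].any() else '')
E
```

```text
pics
{'time': 0.0, 'joint_positions': [-1.205, 0.494, 1.346, 0.0, 1.303, -0.096], 'dq': [0.0, 0.001, -0.0, -0.0, 0.001, 0.001], 'joint_efforts': [0.004, -88.215, -38.386, 0.0, 0.01, -0.0], 'ee_pos': [0.278, -0.559, 0.25], 'tool_rot': [[0.895, 0.446, -0.0], [0.446, -0.895, 0.001], [0.0, -0.001, -1.0]], 'ft_force': [-0.473, -0.162, -0.01], 'torque': [0.023, -0.006, 0.053], 'finger_force': 0.0, 'gripper_width': 0.085}
top 538.2894863495553 [ 0.512 -0.02   1.568] [[-0.001, -0.999, 0.051], [-1.0, 0.002, 0.02], [-0.02, -0.051, -0.999]]
pad_a 0.77 [357.0, 240.0, 389.0, 269.0] (array([ 448.9, -249.4]), array([62.1, 93.2]), 15.9)
pad_a 0.65 [348.0, 181.0, 388.0, 207.0] (array([ 627.5, -249.3]), array([61.6, 94.7]), 9.7)
pad_base 0.55 [244.0, 210.0, 279.0, 235.0] (array([547.9,  63.5]), array([61.8, 90.6]), 165.9)
caddy 0.73 [173.0, 178.0, 287.0, 250.0] (array([573.9, 158.1]), array([151.2, 308.8]), 168.8)
caddy_handle 0.95 [172.0, 178.0, 283.0, 247.0] (array([569.9, 146.6]), array([143.6, 291.7]), 168.4)
caddy_handle 0.41 [450.0, 190.0, 493.0, 214.0] (array([ 597. , -501.1]), array([ 66.3, 11
[... 1798 characters left out ...]
, array([ 60.5, 218.7]), 52.0)
bottle 0.36 [315.0, 172.0, 331.0, 201.0] (array([715.3,  60.7]), array([ 57.6, 140.6]), 34.2)
phone 0.6 [94.0, 274.0, 144.0, 306.0] (array([ 411.6, -471.9]), array([ 78.5, 150.2]), 163.8)
phone 0.55 [312.0, 172.0, 332.0, 200.0] (array([568. , 309.3]), array([ 70.2, 178. ]), 34.2)
tumbler_1 0.9 [323.0, 211.0, 350.0, 263.0] (array([835. , -38.4]), array([ 84.5, 220.3]), 33.5)
tumbler_1 0.85 [341.0, 192.0, 368.0, 240.0] (array([814.7,  84.2]), array([ 81. , 228.4]), 26.4)
tumbler_1 0.59 [313.0, 173.0, 332.0, 203.0] (array([659.5, 151.8]), array([ 59.2, 157.7]), 34.2)
calculator 0.96 [298.0, 144.0, 335.0, 162.0] (array([433.1, 464.3]), array([100.1, 138.9]), 151.8)
```

View pics/top0.png

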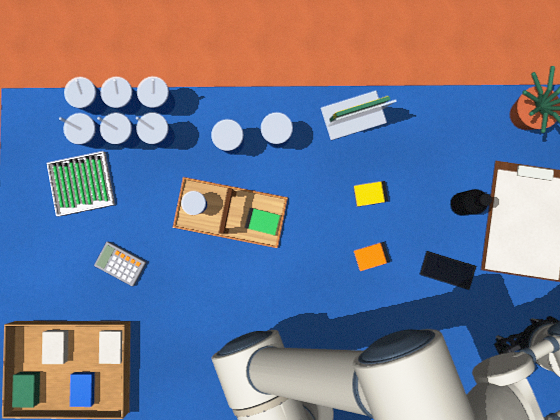

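View pics/scene0.png

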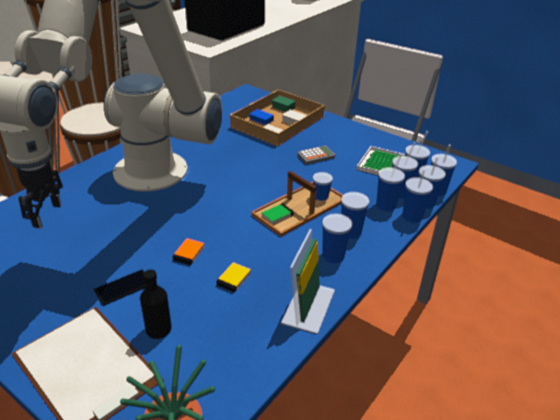

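The top view shows yellow at (370,194), orange at (370,256), green at (264,222), the cup at (193,203) and the handle bar near (229,212). The scene view agrees. The way is clear, so I'll go above the two loose pads for a closer look.

```bash
cat >> h.py <<'E'
from scipy.spatial.transform import Rotation as Ro
def go(x,y,z,a):
    "delta to TCP x,y,z with tool y at angle a (deg), pointing down"
    s=arm.observe();R=np.array(s['tool_rot']);a=np.radians(a)
    Y=np.array([np.cos(a),np.sin(a),0]);Z=np.array([0,0,-1.]);T=np.c_[np.cross(Y,Z),Y,Z]
    print('dpos',np.round(R.T@(np.array([x,y,z])-s['ee_pos']),4).tolist(),'rot',np.round(Ro.from_matrix(R.T@T).as_rotvec(),4).tolist())
def st():
    s=arm.observe();R=np.array(s['tool_rot'])
    print('t',round(s['time'],2),'pos',np.round(s['ee_pos'],4),'yang',round(np.degrees(np.arctan2(R[1,1],R[0,1])),2),'tilt',np.round(R[2,:2],4),'w',round(s['gripper_width'],4),'ff',round(s['finger_force'],1),'ft',np.round(s['ft_force'],1),'q',np.round(s['joint_positions'],2))
E
python3 - <<'E'
from h import *
go(.52,-.25,.32,12)
E
```

```text
dpos [0.3542, -0.1695, -0.0697] rot [-0.0, 0.0, -1.3185]
```

```bash
python3 -m crank '[{"delta_pos":[0.03,-0.015,-0.05],"rotation":[0,0,-0.12],"gripper":0},{"delta_pos":[0.07,-0.03,-0.07],"rotation":[0,0,-0.26],"gripper":0},{"delta_pos":[0.11,-0.05,-0.07],"rotation":[0,0,-0.40],"gripper":0},{"delta_pos":[0.15,-0.07,-0.07],"rotation":[0,0,-0.54],"gripper":0},{"delta_pos":[0.19,-0.09,-0.07],"rotation":[0,0,-0.68],"gripper":0},{"delta_pos":[0.23,-0.11,-0.07],"rotation":[0,0,-0.82],"gripper":0},{"delta_pos":[0.27,-0.13,-0.07],"rotation":[0,0,-0.96],"gripper":0},{"delta_pos":[0.31,-0.15,-0.07],"rotation":[0,0,-1.1],"gripper":0},{"delta_pos":[0.34,-0.16,-0.07],"rotation":[0,0,-1.22],"gripper":0},{"delta_pos":[0.354,-0.17,-0.07],"rotation":[0,0,-1.3185],"gripper":0},{"delta_pos":[0.354,-0.17,-0.07],"rotation":[0,0,-1.3185],"gripper":0},{"delta_pos":[0.354,-0.17,-0.07],"rotation":[0,0,-1.3185],"gripper":0}]'
python3 - <<'E'
from h import *
st(); p=snap('wrist','w1'); print(np.round(p['hand_eye'],3).tolist(),p['fx'])
for r in arm.regions_of('wrist','pad_a'): print(round(r['confidence'],2),r['extent'],rect(p,r['region'],.018))
E
```

```text
time: 2.2
ee_pos: [0.5196, -0.2496, 0.3203]
tool_rot: [[-0.207, 0.978, -0.0], [0.978, 0.207, -0.0], [-0.0, -0.0, -1.0]]
ft_force: [0.5, -0.4, -0.1]
gripper_width: 0.0855
finger_force: 0.0
t 2.2 pos [ 0.5196 -0.2496  0.3203] yang 11.93 tilt [-0.0001 -0.0002] w 0.0855 ff 0.0 ft [ 0.5 -0.4 -0.1] q [-0.55  0.36  1.37 -0.    1.41 -0.76]
[[0.0, -0.963, -0.271, 0.068], [1.0, 0.0, 0.001, 0.0], [-0.001, -0.271, 0.963, -0.124], [0.0, 0.0, 0.0, 1.0]] 290.3574874227937
0.74 [210.9, 130.4, 256.4, 195.8] (array([ 450.2, -250.4]), array([63.2, 92.1]), 17.0)
0.64 [329.3, 155.7, 376.5, 216.5] (array([ 628.8, -248.2]), array([63.8, 92.2]), 9.5)
0.64 [500.3, 0.9, 560.0, 47.2] (array([794.7,  11.9]), array([57. , 73.1]), 113.8)
```

View pics/w1.png

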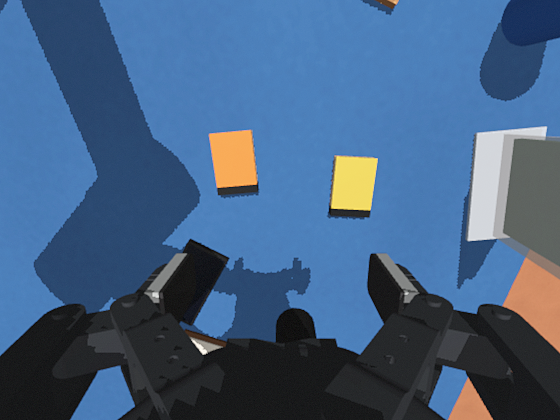

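Orange is at (234,162) and yellow at (354,186). Both have their black spines on the lower edge, which is world −y. I'll take yellow first.

```bash
python3 - <<'E'
from h import *
go(.629,-.249,.022,9.6)
E
```

```text
dpos [-0.0212, 0.1078, 0.2983] rot [-0.0001, 0.0002, 0.0394]
```

```bash
python3 -m crank '[{"delta_pos":[-0.01,0.04,0.02],"rotation":[0,0,0.02],"gripper":0},{"delta_pos":[-0.015,0.08,0.05],"rotation":[0,0,0.039],"gripper":0},{"delta_pos":[-0.021,0.108,0.09],"rotation":[0,0,0.039],"gripper":0},{"delta_pos":[-0.021,0.108,0.13],"rotation":[0,0,0.039],"gripper":0},{"delta_pos":[-0.021,0.108,0.17],"rotation":[0,0,0.039],"gripper":0},{"delta_pos":[-0.021,0.108,0.20],"rotation":[0,0,0.039],"gripper":0},{"delta_pos":[-0.021,0.108,0.22],"rotation":[0,0,0.039],"gripper":0},{"delta_pos":[-0.021,0.108,0.22],"rotation":[0,0,0.039],"gripper":0}]' 30
python3 - <<'E'
from h import *
st(); p=snap('wrist','w2')
for r in arm.regions_of('wrist','pad_a'): print(round(r['confidence'],2),r['extent'],rect(p,r['region'],.018))
go(.629,-.249,.022,9.6)
E
```

```text
time: 3.1
ee_pos: [0.6277, -0.2481, 0.0973]
tool_rot: [[-0.167, 0.986, -0.005], [0.986, 0.167, 0.002], [0.003, -0.004, -1.0]]
ft_force: [0.0, 0.3, -0.7]
gripper_width: 0.0856
finger_force: 0.0
t 3.1 pos [ 0.6277 -0.2481  0.0973] yang 9.63 tilt [ 0.0029 -0.0041] w 0.0856 ff 0.0 ft [ 0.   0.3 -0.7] q [-0.46  0.72  1.35 -0.    1.07 -0.63]
0.91 [240.8, 160.0, 324.8, 276.9] (array([ 629.6, -247.8]), array([60.7, 92.5]), 9.3)
0.79 [0.0, 114.0, 106.2, 249.4] (array([ 454.8, -248.2]), array([72.7, 90.8]), 16.7)
dpos [-0.0003, -0.0006, 0.0788] rot [0.0001, 0.0001, 0.0013]
```

View pics/w2.png

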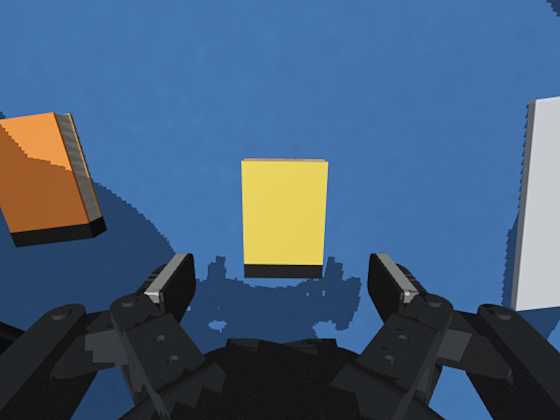

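Yellow is centred between the fingers at (284,212), with its spine at the bottom (y≈270). Descend and close.

```bash
python3 -m crank '[{"delta_pos":[0,0,0.03],"rotation":[0,0,0],"gripper":0},{"delta_pos":[0,0,0.055],"rotation":[0,0,0],"gripper":0},{"delta_pos":[0,0,0.07],"rotation":[0,0,0],"gripper":0},{"delta_pos":[0,0,0.077],"rotation":[0,0,0],"gripper":0},{"delta_pos":[0,0,0.077],"rotation":[0,0,0],"gripper":0},{"delta_pos":[0,0,0.077],"rotation":[0,0,0],"gripper":120},{"delta_pos":[0,0,0.077],"rotation":[0,0,0],"gripper":120},{"delta_pos":[0,0,0.077],"rotation":[0,0,0],"gripper":120},{"delta_pos":[0,0,0.077],"rotation":[0,0,0],"gripper":120},{"delta_pos":[0,0,0.077],"rotation":[0,0,0],"gripper":120}]' 30
python3 - <<'E'
from h import *
st()
go(.629,-.249,.2,9.6)
E
```

```text
time: 4.2
ee_pos: [0.6303, -0.248, 0.0247]
tool_rot: [[-0.17, 0.986, 0.002], [0.986, 0.17, -0.001], [-0.001, 0.002, -1.0]]
ft_force: [-1.0, -0.2, 6.1]
gripper_width: 0.0592
finger_force: 31.5
t 4.2 pos [ 0.6303 -0.248   0.0247] yang 9.77 tilt [-0.0012  0.0016] w 0.0592 ff 31.5 ft [-1.  -0.2  6.1] q [-0.46  0.82  1.39 -0.    0.93 -0.63]
dpos [-0.0009, -0.0012, -0.1753] rot [0.0016, 0.0012, 0.0029]
```

Grip is on (59 mm). I'll lift and move to a lookout just short of the caddy.

```bash
python3 -m crank '[{"delta_pos":[0,0,-0.01],"rotation":[0,0,0],"gripper":120},{"delta_pos":[0,0,-0.04],"rotation":[0,0,0],"gripper":120},{"delta_pos":[0,0,-0.08],"rotation":[0,0,0],"gripper":120},{"delta_pos":[0,0,-0.12],"rotation":[0,0,0],"gripper":120},{"delta_pos":[0,0,-0.16],"rotation":[0,0,0],"gripper":120},{"delta_pos":[0,0,-0.19],"rotation":[0,0,0],"gripper":120},{"delta_pos":[0,0,-0.2],"rotation":[0,0,0],"gripper":120}]'
python3 - <<'E'
from h import *
st()
go(.53,-.07,.22,-13)
E
```

```text
time: 4.9
ee_pos: [0.6308, -0.2482, 0.2282]
tool_rot: [[-0.17, 0.985, 0.005], [0.985, 0.17, -0.003], [-0.004, 0.005, -1.0]]
ft_force: [0.9, -0.8, -1.3]
gripper_width: 0.059
finger_force: 33.3
t 4.9 pos [ 0.6308 -0.2482  0.2282] yang 9.77 tilt [-0.0036  0.0049] w 0.059 ff 33.3 ft [ 0.9 -0.8 -1.3] q [-0.46  0.59  1.23  0.    1.31 -0.63]
dpos [0.1927, -0.0691, 0.0071] rot [0.0055, 0.0026, 0.3975]
```

```bash
python3 -m crank '[{"delta_pos":[0.02,-0.01,0],"rotation":[0,0,0.1],"gripper":120},{"delta_pos":[0.06,-0.025,0],"rotation":[0,0,0.22],"gripper":120},{"delta_pos":[0.1,-0.04,0],"rotation":[0,0,0.32],"gripper":120},{"delta_pos":[0.14,-0.055,0],"rotation":[0,0,0.397],"gripper":120},{"delta_pos":[0.175,-0.065,0],"rotation":[0,0,0.397],"gripper":120},{"delta_pos":[0.19,-0.069,0],"rotation":[0,0,0.397],"gripper":120},{"delta_pos":[0.19,-0.069,0],"rotation":[0,0,0.397],"gripper":120},{"delta_pos":[0.19,-0.069,0],"rotation":[0,0,0.397],"gripper":120}]'
python3 - <<'E'
from h import *
st(); p=snap('wrist','w3')
for t,z in [('pad_base',.026),('caddy',.016),('cup',.088),('pad_a',.22)]:
  for r in arm.regions_of('wrist',t): print(t,round(r['confidence'],2),r['extent'],rect(p,r['region'],z))
E
```

```text
time: 5.7
ee_pos: [0.5299, -0.0726, 0.2234]
tool_rot: [[0.224, 0.975, 0.0], [0.975, -0.224, -0.0], [-0.0, 0.001, -1.0]]
ft_force: [0.4, -0.7, -0.8]
gripper_width: 0.059
finger_force: 33.3
t 5.7 pos [ 0.5299 -0.0726  0.2234] yang -12.94 tilt [-0.0003  0.0006] w 0.059 ff 33.3 ft [ 0.4 -0.7 -0.8] q [-0.25  0.4   1.6  -0.    1.14 -0.02]
pad_base 0.61 [237.9, 1.5, 302.2, 103.3] (array([549.5,  65.1]), array([60.4, 92.4]), 165.7)
caddy 0.78 [197.4, 3.4, 351.5, 117.0] (array([556.4,  60.1]), array([108.8, 150.3]), 78.6)
pad_a 0.76 [215.7, 173.0, 349.4, 344.4] (array([531.5, -69.2]), array([59.3, 90.5]), 166.8)
```

View pics/w3.png

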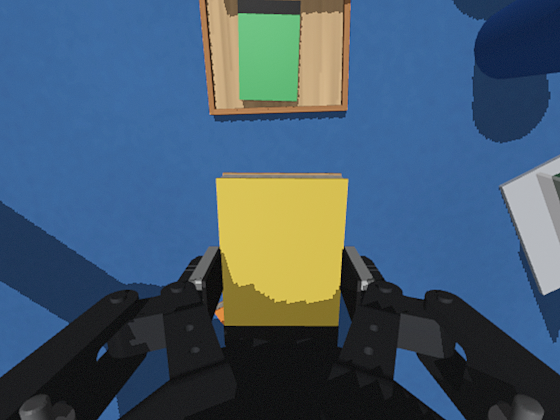

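Green is at (269,50) with its spine on the far side, by the handle (top edge, y≈5). The held yellow has its spine on the near side. So I'll turn it by half a turn so the spines match, which j6 allows above the caddy.

```bash
python3 - <<'E'
from h import *
go(.5496,.0653,.22,165.8)
E
python3 -m crank '[{"delta_pos":[0.01,0,0],"rotation":[0,0,0],"gripper":120},{"delta_pos":[0.04,0,0],"rotation":[0,0,0],"gripper":120},{"delta_pos":[0.08,0,0],"rotation":[0,0,-0.14],"gripper":120},{"delta_pos":[0.11,-0.003,0],"rotation":[0,0,-0.28],"gripper":120},{"delta_pos":[0.13,-0.006,0],"rotation":[0,0,-0.42],"gripper":120},{"delta_pos":[0.138,-0.011,0],"rotation":[0,0,-0.56],"gripper":120},{"delta_pos":[0.138,-0.011,0],"rotation":[0,0,-0.7],"gripper":120},{"delta_pos":[0.138,-0.011,0],"rotation":[0,0,-0.84],"gripper":120},{"delta_pos":[0.138,-0.011,0],"rotation":[0,0,-0.98],"gripper":120},{"delta_pos":[0.138,-0.011,0],"rotation":[0,0,-1.12],"gripper":120},{"delta_pos":[0.138,-0.011,0],"rotation":[0,0,-1.26],"gripper":120},{"delta_pos":[0.138,-0.011,0],"rotation":[0,0,-1.4],"gripper":120}]'
python3 - <<'E'
from h import *
st()
go(.5496,.0653,.16,165.8)
E
```

```text
dpos [0.1392, -0.0119, 0.0031] rot [-0.0001, -0.0, -3.1212]
time: 7.15
ee_pos: [0.5498, 0.0653, 0.2232]
tool_rot: [[-0.924, 0.382, -0.0], [0.382, 0.924, 0.0], [0.0, 0.0, -1.0]]
ft_force: [0.6, 0.1, 0.3]
gripper_width: 0.0594
finger_force: 33.3
t 7.15 pos [0.5498 0.0653 0.2232] yang 67.56 tilt [0.0001 0.0001] w 0.0594 ff 33.3 ft [0.6 0.1 0.3] q [ 0.01  0.42  1.56  0.    1.16 -1.17]
dpos [0.0002, -0.0001, 0.0632] rot [0.0002, 0.0, -1.7146]
```

```bash
python3 -m crank '[{"delta_pos":[0,0,0],"rotation":[0,0,-0.14],"gripper":120},{"delta_pos":[0,0,0.005],"rotation":[0,0,-0.285],"gripper":120},{"delta_pos":[0,0,0.015],"rotation":[0,0,-0.43],"gripper":120},{"delta_pos":[0,0,0.025],"rotation":[0,0,-0.575],"gripper":120},{"delta_pos":[0,0,0.035],"rotation":[0,0,-0.72],"gripper":120},{"delta_pos":[0,0,0.045],"rotation":[0,0,-0.865],"gripper":120},{"delta_pos":[0,0,0.055],"rotation":[0,0,-1.01],"gripper":120},{"delta_pos":[0,0,0.063],"rotation":[0,0,-1.155],"gripper":120},{"delta_pos":[0,0,0.063],"rotation":[0,0,-1.3],"gripper":120},{"delta_pos":[0,0,0.063],"rotation":[0,0,-1.445],"gripper":120},{"delta_pos":[0,0,0.063],"rotation":[0,0,-1.59],"gripper":120},{"delta_pos":[0,0,0.063],"rotation":[0,0,-1.714],"gripper":120}]'
python3 -m crank '[{"delta_pos":[0,0,0.02],"rotation":[0,0,0],"gripper":120},{"delta_pos":[0,0,0.05],"rotation":[0,0,0],"gripper":120},{"delta_pos":[0,0,0.075],"rotation":[0,0,0],"gripper":120},{"delta_pos":[0,0,0.09],"rotation":[0,0,0],"gripper":120},{"delta_pos":[0,0,0.097],"rotation":[0,0,0],"gripper":120},{"delta_pos":[0,0,0.1],"rotation":[0,0,0],"gripper":120},{"delta_pos":[0,0,0.1],"rotation":[0,0,0],"gripper":120},{"delta_pos":[0,0,0.1],"rotation":[0,0,0],"gripper":120}]'
python3 - <<'E'
from h import *
st(); p=snap('wrist','w4')
E
```

```text
time: 8.35
ee_pos: [0.5498, 0.0653, 0.1602]
tool_rot: [[-0.246, -0.969, -0.0], [-0.969, 0.246, 0.0], [-0.0, 0.0, -1.0]]
ft_force: [-0.0, 0.0, -1.7]
gripper_width: 0.0588
finger_force: 33.3
time: 9.15
ee_pos: [0.5502, 0.0649, 0.061]
tool_rot: [[-0.251, -0.968, 0.001], [-0.968, 0.251, 0.0], [-0.0, -0.001, -1.0]]
ft_force: [0.1, 0.7, -0.1]
gripper_width: 0.059
finger_force: 33.3
t 9.15 pos [0.5502 0.0649 0.061 ] yang 165.44 tilt [-0.0003 -0.0012] w 0.059 ff 33.3 ft [ 0.1  0.7 -0.1] q [ 0.01  0.65  1.7   0.    0.79 -2.88]
```

View pics/w4.png

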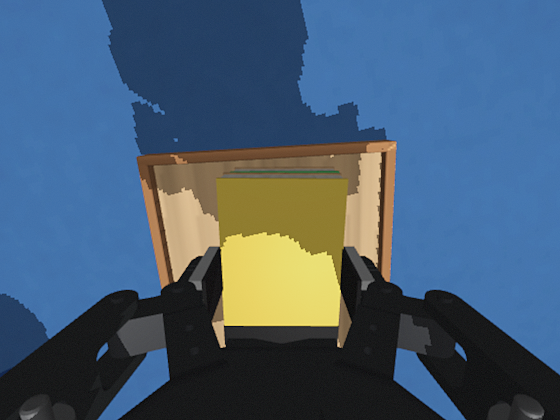

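Yellow hovers 10 mm above green. A sliver of green shows at (232–340, 170), so I'll measure its near edge before laying yellow down.

```bash
python3 - <<'E'
from h import *
s=arm.observe(); p=snap('wrist'); im=p['pixels'].astype(int)
for r in range(160,182,2):
    print(r,[tuple(im[r,c]) for c in (222,228,232,236,280,334,338,342,346)])
m=(im[...,1]>im[...,0]+12)&(im[...,1]>im[...,2]+8); m[:160]=0;m[185:]=0
ys,xs=np.where(m)
R=np.array(s['tool_rot'])
for x in range(224,350,8):
    c=ys[xs==x]
    if len(c): print(x,c.min(),c.max(),np.round(1000*R.T@(ray(p,[x,c.min()],.026)[0]-s['ee_pos'])[:],1))
print(xs.min(),xs.max())
E
```

```text
160 [(np.int64(93), np.int64(62), np.int64(40)), (np.int64(92), np.int64(63), np.int64(40)), (np.int64(93), np.int64(68), np.int64(46)), (np.int64(100), np.int64(76), np.int64(53)), (np.int64(126), np.int64(103), np.int64(76)), (np.int64(130), np.int64(107), np.int64(79)), (np.int64(131), np.int64(108), np.int64(79)), (np.int64(131), np.int64(107), np.int64(79)), (np.int64(128), np.int64(105), np.int64(77))]
162 [(np.int64(124), np.int64(102), np.int64(76)), (np.int64(126), np.int64(105), np.int64(78)), (np.int64(134), np.int64(112), np.int64(81)), (np.int64(138), np.int64(114), np.int64(85)), (np.int64(125), np.int64(104), np.int64(77)), (np.int64(129), np.int64(106), np.int64(77)), (np.int64(131), np.int64(108), np.int64(79)), (np.int64(129), np.int64(106), np.int64(77)), (np.int64(127), np.int64(104), np.int64(76))]
164 [(np.int64(129), np.int64(106), np.int64(78)), (np.int64(123), np.int64(102), np.int64(76)), (np.int64(131), np.int64(107), np.int64(79)), (np.int64(136), np.int64(111), np.int64(82)), (np.int64(127), np.int64(104), np.int64(78)), (np.int64(130), np.int64(106), np.
[... 3212 characters left out ...]
int64(146), np.int64(127), np.int64(48)), (np.int64(147), np.int64(128), np.int64(49)), (np.int64(148), np.int64(128), np.int64(49)), (np.int64(147), np.int64(129), np.int64(50)), (np.int64(147), np.int64(128), np.int64(49)), (np.int64(147), np.int64(128), np.int64(47))]
232 171 171 [ 44.5 -27.6  35.1]
240 171 172 [ 44.5 -23.2  35.1]
248 171 172 [ 44.5 -18.8  35.1]
256 171 172 [ 44.5 -14.4  35.1]
264 171 172 [ 44.5 -10.   35. ]
272 171 172 [44.5 -5.6 35. ]
280 171 172 [44.5 -1.2 35. ]
288 171 172 [44.5  3.2 35. ]
296 171 172 [44.5  7.6 35. ]
304 171 172 [44.5 12.  35. ]
312 171 172 [44.5 16.4 35. ]
320 171 172 [44.5 20.8 35. ]
328 171 172 [44.5 25.2 35. ]
336 171 172 [44.5 29.6 35. ]
231 338
```

```bash
python3 - <<'E'
from h import *
s=arm.observe(); p=snap('wrist'); R=np.array(s['tool_rot'])
for uv,z in [((217.5,177.5),.0543),((348,177.5),.0543),((282,326),.0543),((230,170.7),.026),((339,170.7),.026)]:
    print(np.round(1000*R.T@(ray(p,uv,z)[0]-s['ee_pos']),1))
E
```

```text
[ 45.8 -29.5   6.7]
[45.9 29.9  6.7]
[-33.5  -0.    6.7]
[ 44.7 -28.7  35. ]
[44.7 31.3 35. ]
```

```bash
python3 -m crank '[{"delta_pos":[-0.0011,0.0011,0],"rotation":[0,0,-0.006],"gripper":120},{"delta_pos":[-0.0011,0.0011,0.004],"rotation":[0,0,-0.006],"gripper":120},{"delta_pos":[-0.0011,0.0011,0.007],"rotation":[0,0,-0.006],"gripper":120},{"delta_pos":[-0.0011,0.0011,0.008],"rotation":[0,0,-0.006],"gripper":120},{"delta_pos":[-0.0011,0.0011,0.009],"rotation":[0,0,-0.006],"gripper":120},{"delta_pos":[-0.0011,0.0011,0.0095],"rotation":[0,0,-0.006],"gripper":120},{"delta_pos":[-0.0011,0.0011,0.0095],"rotation":[0,0,-0.006],"gripper":120}]'
```

```text
time: 10.0
ee_pos: [0.5489, 0.0661, 0.0508]
tool_rot: [[-0.246, -0.969, -0.0], [-0.969, 0.246, -0.0], [0.0, 0.0, -1.0]]
ft_force: [-0.6, -0.5, -0.3]
gripper_width: 0.059
finger_force: 33.3
```

```bash
python3 -m crank '[{"delta_pos":[0,0,0.0005],"rotation":[0,0,0],"gripper":120},{"delta_pos":[0,0,0.001],"rotation":[0,0,0],"gripper":120},{"delta_pos":[0,0,0.001],"rotation":[0,0,0],"gripper":120}]'
```

```text
time: 10.3
ee_pos: [0.5489, 0.0661, 0.0506]
tool_rot: [[-0.245, -0.969, 0.0], [-0.969, 0.245, -0.0], [-0.0, -0.0, -1.0]]
ft_force: [-4.1, -1.0, 19.1]
gripper_width: 0.0586
finger_force: 35.3
```

Contact (19 N). I'll ease off 0.7 mm, then release and rise.

```bash
python3 -m crank '[{"delta_pos":[0,0,-0.0007],"rotation":[0,0,0],"gripper":120},{"delta_pos":[0,0,-0.0007],"rotation":[0,0,0],"gripper":90},{"delta_pos":[0,0,-0.0007],"rotation":[0,0,0],"gripper":40},{"delta_pos":[0,0,-0.0007],"rotation":[0,0,0],"gripper":0},{"delta_pos":[0,0,-0.0007],"rotation":[0,0,0],"gripper":0},{"delta_pos":[0,0,-0.0007],"rotation":[0,0,0],"gripper":0},{"delta_pos":[0,0,-0.015],"rotation":[0,0,0],"gripper":0},{"delta_pos":[0,0,-0.04],"rotation":[0,0,0],"gripper":0},{"delta_pos":[0,0,-0.08],"rotation":[0,0,0],"gripper":0},{"delta_pos":[0,0,-0.12],"rotation":[0,0,0],"gripper":0},{"delta_pos":[0,0,-0.15],"rotation":[0,0,0],"gripper":0},{"delta_pos":[0,0,-0.15],"rotation":[0,0,0],"gripper":0}]'
python3 - <<'E'
from h import *
st(); p=snap('wrist','w5')
for t,z in [('pad_a',.044)]:
  for r in arm.regions_of('wrist',t): print(t,round(r['confidence'],2),r['extent'],rect(p,r['region'],z))
go(.45,-.249,.2,16.5)
go(.45,-.249,.2,16.5-180)
E
```

```text
time: 11.5
ee_pos: [0.5508, 0.0662, 0.2037]
tool_rot: [[-0.245, -0.969, 0.007], [-0.969, 0.245, 0.0], [-0.002, -0.006, -1.0]]
ft_force: [0.9, -0.2, -0.5]
gripper_width: 0.0853
finger_force: 0.0
t 11.5 pos [0.5508 0.0662 0.2037] yang 165.79 tilt [-0.0017 -0.0063] w 0.0853 ff 0.0 ft [ 0.9 -0.2 -0.5] q [ 0.01  0.44  1.58  0.    1.11 -2.88]
dpos [0.3298, 0.0186, -0.0] rot [0.0, 0.0015, 2.6055]
dpos [0.3298, 0.0186, -0.0] rot [-0.0011, 0.0, -0.5361]
```

View pics/w5.png

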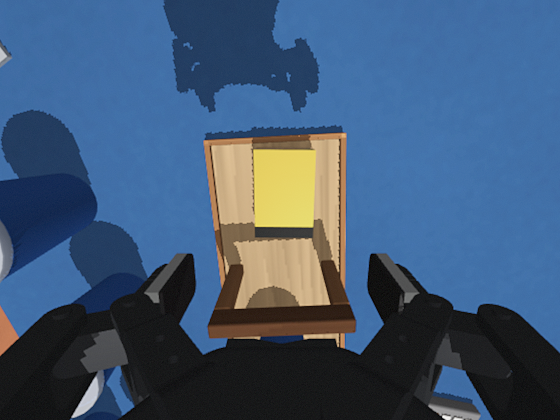

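Yellow sits cleanly on green at (284,193), with the spines aligned and no green showing. Now orange.

```bash
python3 -m crank '[{"delta_pos":[0.02,0.001,0],"rotation":[0,0,0.14],"gripper":0},{"delta_pos":[0.05,0.003,0],"rotation":[0,0,0.28],"gripper":0},{"delta_pos":[0.09,0.005,0],"rotation":[0,0,0.42],"gripper":0},{"delta_pos":[0.13,0.007,0],"rotation":[0,0,0.56],"gripper":0},{"delta_pos":[0.17,0.009,0],"rotation":[0,0,0.70],"gripper":0},{"delta_pos":[0.2,0.011,0],"rotation":[0,0,0.84],"gripper":0},{"delta_pos":[0.23,0.013,0],"rotation":[0,0,0.98],"gripper":0},{"delta_pos":[0.26,0.015,0],"rotation":[0,0,1.12],"gripper":0},{"delta_pos":[0.29,0.017,0],"rotation":[0,0,1.26],"gripper":0},{"delta_pos":[0.315,0.018,0],"rotation":[0,0,1.4],"gripper":0},{"delta_pos":[0.33,0.0186,0],"rotation":[0,0,1.54],"gripper":0},{"delta_pos":[0.33,0.0186,0],"rotation":[0,0,1.68],"gripper":0}]'
python3 - <<'E'
from h import *
st();go(.45,-.249,.13,16.5)
E
```

```text
time: 12.8
ee_pos: [0.4488, -0.2506, 0.1983]
tool_rot: [[-0.934, 0.357, -0.002], [0.357, 0.934, 0.001], [0.002, 0.0, -1.0]]
ft_force: [0.3, 0.7, 0.5]
gripper_width: 0.085
finger_force: 0.0
t 12.8 pos [ 0.4488 -0.2506  0.1983] yang 69.08 tilt [0.0022 0.0003] w 0.085 ff 0.0 ft [0.3 0.7 0.5] q [-0.63  0.4   1.68 -0.    1.06 -1.83]
dpos [-0.0007, 0.0019, 0.0683] rot [-0.0007, -0.0022, 0.9178]
```

```bash
python3 -m crank '[{"delta_pos":[0,0.002,0.01],"rotation":[0,0,0.14],"gripper":0},{"delta_pos":[0,0.002,0.03],"rotation":[0,0,0.28],"gripper":0},{"delta_pos":[0,0.002,0.05],"rotation":[0,0,0.42],"gripper":0},{"delta_pos":[0,0.002,0.07],"rotation":[0,0,0.56],"gripper":0},{"delta_pos":[0,0.002,0.08],"rotation":[0,0,0.7],"gripper":0},{"delta_pos":[0,0.002,0.09],"rotation":[0,0,0.84],"gripper":0},{"delta_pos":[0,0.002,0.1],"rotation":[0,0,0.918],"gripper":0},{"delta_pos":[0,0.002,0.1],"rotation":[0,0,0.918],"gripper":0},{"delta_pos":[0,0.002,0.1],"rotation":[0,0,0.918],"gripper":0}]'
python3 - <<'E'
from h import *
st(); p=snap('wrist','w6')
for r in arm.regions_of('wrist','pad_a'): 
  a=rect(p,r['region'],.018);print(round(r['confidence'],2),a)
  if r['confidence']>.5: go(a[0][0]/1000,a[0][1]/1000,.027,a[2])
E
```

```text
time: 13.7
ee_pos: [0.45, -0.247, 0.0991]
tool_rot: [[-0.294, 0.956, -0.002], [0.956, 0.294, 0.001], [0.001, -0.001, -1.0]]
ft_force: [-0.5, 0.9, 0.2]
gripper_width: 0.0855
finger_force: 0.0
t 13.7 pos [ 0.45   -0.247   0.0991] yang 17.08 tilt [ 0.0015 -0.0012] w 0.0855 ff 0.0 ft [-0.5  0.9  0.2] q [-0.62  0.55  1.78 -0.    0.82 -0.92]
0.92 (array([ 449.4, -248.8]), array([60.9, 92.1]), 16.7)
dpos [-0.0011, -0.0015, 0.0728] rot [-0.0001, -0.0002, 0.0062]
```

```bash
python3 -m crank '[{"delta_pos":[-0.002,-0.0015,0.03],"rotation":[0,0,0.006],"gripper":0},{"delta_pos":[-0.002,-0.0015,0.055],"rotation":[0,0,0.006],"gripper":0},{"delta_pos":[-0.002,-0.0015,0.067],"rotation":[0,0,0.006],"gripper":0},{"delta_pos":[-0.002,-0.0015,0.073],"rotation":[0,0,0.006],"gripper":0},{"delta_pos":[-0.002,-0.0015,0.073],"rotation":[0,0,0.006],"gripper":0},{"delta_pos":[-0.002,-0.0015,0.073],"rotation":[0,0,0.006],"gripper":120},{"delta_pos":[-0.002,-0.0015,0.073],"rotation":[0,0,0.006],"gripper":120},{"delta_pos":[-0.002,-0.0015,0.073],"rotation":[0,0,0.006],"gripper":120},{"delta_pos":[-0.002,-0.0015,0.073],"rotation":[0,0,0.006],"gripper":120},{"delta_pos":[-0.002,-0.0015,0.073],"rotation":[0,0,0.006],"gripper":120}]' 30
python3 - <<'E'
from h import *
st();go(.549,.066,.22,165.8)
E
```

```text
time: 14.8
ee_pos: [0.4502, -0.25, 0.0279]
tool_rot: [[-0.286, 0.958, 0.001], [0.958, 0.286, -0.001], [-0.001, 0.001, -1.0]]
ft_force: [-2.0, 0.3, 9.5]
gripper_width: 0.0587
finger_force: 30.2
t 14.8 pos [ 0.4502 -0.25    0.0279] yang 16.59 tilt [-0.0014  0.0011] w 0.0587 ff 30.2 ft [-2.   0.3  9.5] q [-0.62  0.68  1.82  0.    0.64 -0.91]
dpos [0.2743, 0.1852, -0.1923] rot [-0.0014, 0.0019, -2.6042]
```

```bash
python3 -m crank '[{"delta_pos":[0,0,-0.01],"rotation":[0,0,0],"gripper":120},{"delta_pos":[0,0,-0.04],"rotation":[0,0,0],"gripper":120},{"delta_pos":[0.01,0.007,-0.08],"rotation":[0,0,0],"gripper":120},{"delta_pos":[0.03,0.02,-0.12],"rotation":[0,0,-0.1],"gripper":120},{"delta_pos":[0.06,0.04,-0.155],"rotation":[0,0,-0.24],"gripper":120},{"delta_pos":[0.09,0.061,-0.18],"rotation":[0,0,-0.38],"gripper":120},{"delta_pos":[0.12,0.081,-0.192],"rotation":[0,0,-0.52],"gripper":120},{"delta_pos":[0.15,0.101,-0.192],"rotation":[0,0,-0.66],"gripper":120},{"delta_pos":[0.18,0.122,-0.192],"rotation":[0,0,-0.8],"gripper":120},{"delta_pos":[0.21,0.142,-0.192],"rotation":[0,0,-0.94],"gripper":120},{"delta_pos":[0.24,0.162,-0.192],"rotation":[0,0,-1.08],"gripper":120},{"delta_pos":[0.26,0.176,-0.192],"rotation":[0,0,-1.22],"gripper":120}]'
python3 - <<'E'
from h import *
st();go(.549,.066,.16,165.8)
E
```

```text
time: 16.0
ee_pos: [0.5443, 0.052, 0.2199]
tool_rot: [[-0.999, 0.054, 0.001], [0.054, 0.999, 0.0], [-0.001, 0.0, -1.0]]
ft_force: [0.8, -0.3, 0.2]
gripper_width: 0.059
finger_force: 33.1
t 16.0 pos [0.5443 0.052  0.2199] yang 86.88 tilt [-0.0009  0.0003] w 0.059 ff 33.1 ft [ 0.8 -0.3  0.2] q [-0.01  0.42  1.58  0.    1.14 -1.53]
dpos [-0.0039, 0.0143, 0.0599] rot [-0.0004, 0.0009, -1.3773]
```

```bash
python3 -m crank '[{"delta_pos":[-0.002,0.007,0],"rotation":[0,0,-0.1],"gripper":120},{"delta_pos":[-0.004,0.014,0],"rotation":[0,0,-0.24],"gripper":120},{"delta_pos":[-0.004,0.014,0.01],"rotation":[0,0,-0.38],"gripper":120},{"delta_pos":[-0.004,0.014,0.02],"rotation":[0,0,-0.52],"gripper":120},{"delta_pos":[-0.004,0.014,0.03],"rotation":[0,0,-0.66],"gripper":120},{"delta_pos":[-0.004,0.014,0.04],"rotation":[0,0,-0.8],"gripper":120},{"delta_pos":[-0.004,0.014,0.05],"rotation":[0,0,-0.94],"gripper":120},{"delta_pos":[-0.004,0.014,0.06],"rotation":[0,0,-1.08],"gripper":120},{"delta_pos":[-0.004,0.014,0.06],"rotation":[0,0,-1.22],"gripper":120},{"delta_pos":[-0.004,0.014,0.06],"rotation":[0,0,-1.34],"gripper":120},{"delta_pos":[-0.004,0.014,0.06],"rotation":[0,0,-1.377],"gripper":120},{"delta_pos":[-0.004,0.014,0.06],"rotation":[0,0,-1.377],"gripper":120}]'
python3 -m crank '[{"delta_pos":[0,0,0.02],"rotation":[0,0,0],"gripper":120},{"delta_pos":[0,0,0.045],"rotation":[0,0,0],"gripper":120},{"delta_pos":[0,0,0.065],"rotation":[0,0,0],"gripper":120},{"delta_pos":[0,0,0.075],"rotation":[0,0,0],"gripper":120},{"delta_pos":[0,0,0.08],"rotation":[0,0,0],"gripper":120},{"delta_pos":[0,0,0.08],"rotation":[0,0,0],"gripper":120},{"delta_pos":[0,0,0.08],"rotation":[0,0,0],"gripper":120}]'
python3 - <<'E'
from h import *
st(); p=snap('wrist','w7')
im=cv2.imread('pics/w7.png'); cv2.imwrite('pics/w7c.png',cv2.resize(im[150:240,190:380],None,fx=4,fy=4))
E
```

```text
time: 17.2
ee_pos: [0.5489, 0.0635, 0.1597]
tool_rot: [[-0.252, -0.968, 0.001], [-0.968, 0.252, 0.0], [-0.0, -0.001, -1.0]]
ft_force: [-0.2, 0.7, -1.1]
gripper_width: 0.0585
finger_force: 33.1
time: 17.9
ee_pos: [0.5494, 0.0635, 0.0796]
tool_rot: [[-0.253, -0.968, 0.001], [-0.968, 0.253, 0.0], [-0.0, -0.001, -1.0]]
ft_force: [0.2, -0.0, -0.6]
gripper_width: 0.0586
finger_force: 33.1
t 17.9 pos [0.5494 0.0635 0.0796] yang 165.37 tilt [-0.0003 -0.001 ] w 0.0586 ff 33.1 ft [ 0.2 -0.  -0.6] q [ 0.01  0.62  1.69  0.    0.83 -2.88]
```

View pics/w7c.png

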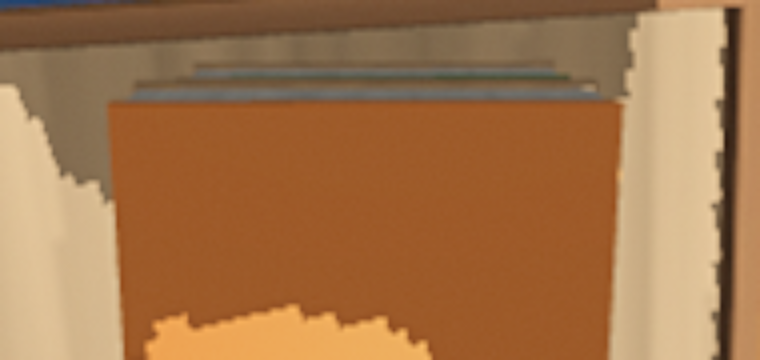

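```bash
python3 - <<'E'
from h import *
s=arm.observe(); p=snap('wrist'); R=np.array(s['tool_rot'])
for uv,z in [((217.5,175.2),.0697),((345.5,175.2),.0697),((224,171.5),.0517),((338,171.5),.0517),((238,166.3),.026),((332,168.5),.026)]:
    print(np.round(1000*R.T@(ray(p,uv,z)[0]-s['ee_pos']),1))
T=np.array([.5489,.0661,0])+np.array([-.245,-.969,0])*.0008
for r in arm.regions_of('wrist','pad_b'): print(r['confidence'],r['extent'],rect(p,r['region'],.0697))
print('expected yellow centre in tool',np.round(1000*R.T@(T-s['ee_pos']),1))
go(T[0],T[1],.0796,165.8)
E
```

```text
[ 46.4 -30.1  10. ]
[46.4 29.4  9.9]
[ 45.3 -30.6  28. ]
[45.4 29.4 27.9]
[ 44.5 -26.9  53.7]
[43.2 30.6 53.6]
0.56 [217.2, 173.5, 344.5, 339.7] (array([549.3,  61.3]), array([60.9, 93.2]), 165.5)
expected yellow centre in tool [-1.5  1.3 79.7]
dpos [-0.0016, 0.0011, -0.0001] rot [-0.0012, 0.0003, -0.0074]
```

```bash
python3 -m crank '[{"delta_pos":[-0.0026,0.0018,0],"rotation":[0,0,-0.0074],"gripper":120},{"delta_pos":[-0.0026,0.0018,0.003],"rotation":[0,0,-0.0074],"gripper":120},{"delta_pos":[-0.0026,0.0018,0.005],"rotation":[0,0,-0.0074],"gripper":120},{"delta_pos":[-0.0026,0.0018,0.006],"rotation":[0,0,-0.0074],"gripper":120},{"delta_pos":[-0.0026,0.0018,0.0067],"rotation":[0,0,-0.0074],"gripper":120},{"delta_pos":[-0.0026,0.0018,0.007],"rotation":[0,0,-0.0074],"gripper":120},{"delta_pos":[-0.0026,0.0018,0.007],"rotation":[0,0,-0.0074],"gripper":120}]'
python3 - <<'E'
from h import *
st(); p=snap('wrist','w8')
im=cv2.imread('pics/w8.png'); cv2.imwrite('pics/w8c.png',cv2.resize(im[150:240,190:380],None,fx=4,fy=4))
E
```

```text
time: 18.75
ee_pos: [0.5479, 0.0664, 0.072]
tool_rot: [[-0.245, -0.969, -0.0], [-0.969, 0.245, 0.0], [-0.0, 0.0, -1.0]]
ft_force: [-2.9, 0.8, 5.2]
gripper_width: 0.0587
finger_force: 33.7
t 18.75 pos [0.5479 0.0664 0.072 ] yang 165.8 tilt [-0.  0.] w 0.0587 ff 33.7 ft [-2.9  0.8  5.2] q [ 0.01  0.63  1.7   0.    0.81 -2.88]
```

View pics/w8c.png

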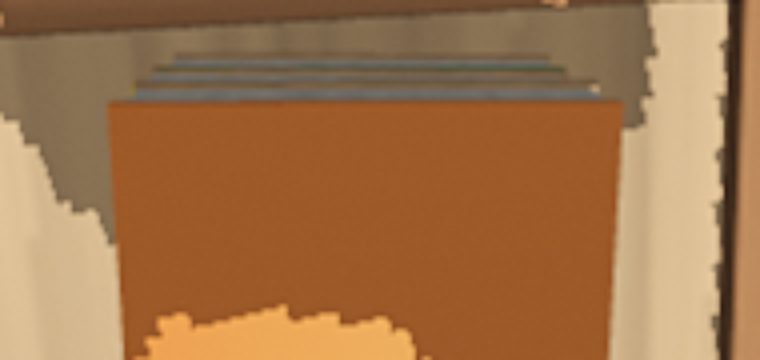

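All three page edges step back evenly and stay centred (crop x≈366, 366 and 362), so the pile is aligned. Orange is touching with a light 5 N. Release and rise.

```bash
python3 -m crank '[{"delta_pos":[0,0,0],"rotation":[0,0,0],"gripper":100},{"delta_pos":[0,0,0],"rotation":[0,0,0],"gripper":40},{"delta_pos":[0,0,0],"rotation":[0,0,0],"gripper":0},{"delta_pos":[0,0,0],"rotation":[0,0,0],"gripper":0},{"delta_pos":[0,0,0],"rotation":[0,0,0],"gripper":0},{"delta_pos":[0,0,-0.015],"rotation":[0,0,0],"gripper":0},{"delta_pos":[0,0,-0.04],"rotation":[0,0,0],"gripper":0},{"delta_pos":[0,0,-0.08],"rotation":[0,0,0],"gripper":0},{"delta_pos":[0,0,-0.12],"rotation":[0,0,0],"gripper":0},{"delta_pos":[0,0,-0.16],"rotation":[0,0,0],"gripper":0},{"delta_pos":[0,0,-0.178],"rotation":[0,0,0],"gripper":0},{"delta_pos":[0,0,-0.178],"rotation":[0,0,0],"gripper":0}]'
python3 - <<'E'
from h import *
st(); p=snap('wrist','w9')
for t,z in [('pad_b',.062),('caddy_handle',.12)]:
  for r in arm.regions_of('wrist',t): print(t,round(r['confidence'],2),r['extent'],rect(p,r['region'],z))
# dark bar pixels
q=snap('top'); 
for r in arm.regions_of('top','pad_b'): print(round(r['confidence'],2),rect(q,r['region'],.062))
for r in arm.regions_of('top','caddy'): print(round(r['confidence'],2),rect(q,r['region'],.016))
E
```

```text
time: 20.0
ee_pos: [0.5491, 0.0665, 0.2526]
tool_rot: [[-0.245, -0.969, 0.005], [-0.969, 0.245, 0.0], [-0.001, -0.005, -1.0]]
ft_force: [0.0, -0.3, -1.0]
gripper_width: 0.0854
finger_force: 0.0
t 20.0 pos [0.5491 0.0665 0.2526] yang 165.81 tilt [-0.0013 -0.0049] w 0.0854 ff 0.0 ft [ 0.  -0.3 -1. ] q [ 0.01  0.39  1.53 -0.    1.22 -2.88]
pad_b 0.68 [257.3, 146.9, 308.8, 227.4] (array([547.4,  65.3]), array([60.8, 91.3]), 165.9)
pad_b 0.17 [211.8, 134.4, 342.4, 342.2] (array([569.4, 130.8]), array([154.5, 257.4]), 166.1)
caddy_handle 0.58 [212.5, 133.5, 341.6, 340.6] (array([562.1, 106.7]), array([127., 210.]), 166.1)
0.87 (array([592.2, 247.5]), array([128.6, 151.1]), 78.3)
```

View pics/w9.png

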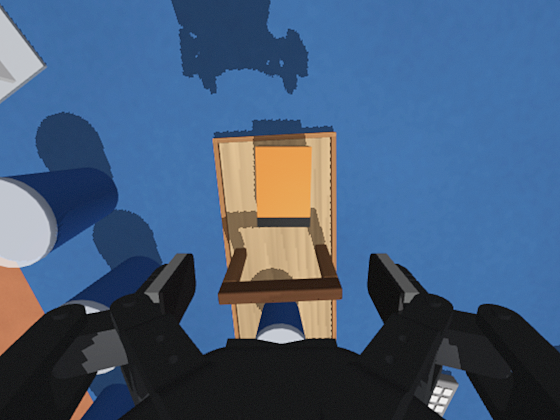

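The orange pad lies squarely on the pile at (284,185). The handle bar spans about (219–342, 280–301). Next I'll measure the bar edges numerically.

```bash
python3 - <<'E'
from h import *
p=snap('wrist'); im=p['pixels'].astype(int)
for c in (232,245,255,310,325): print(c,[(r,)+tuple(map(int,im[r,c])) for r in range(274,304,2)])
for r in (286,292,296): 
    print(r,[(c,int(im[r,c].sum())) for c in list(range(214,226))+list(range(336,348))])
q=snap('top')
for nm in ['caddy','caddy_handle','cup']:
  for r in arm.regions_of('top',nm): print(nm,round(r['confidence'],2),r['extent'],rect(q,r['region'],.016 if nm!='cup' else .088))
E
```

```text
232 [(274, 76, 53, 35), (276, 77, 52, 34), (278, 78, 53, 35), (280, 78, 53, 34), (282, 75, 51, 33), (284, 85, 58, 38), (286, 46, 30, 23), (288, 47, 29, 20), (290, 48, 33, 21), (292, 48, 34, 26), (294, 43, 29, 22), (296, 82, 53, 36), (298, 115, 75, 50), (300, 113, 75, 52), (302, 113, 74, 51)]
245 [(274, 195, 166, 127), (276, 198, 169, 129), (278, 200, 170, 131), (280, 200, 171, 130), (282, 208, 178, 137), (284, 65, 46, 33), (286, 43, 29, 18), (288, 46, 30, 23), (290, 47, 32, 23), (292, 48, 32, 25), (294, 53, 36, 26), (296, 100, 66, 44), (298, 115, 78, 56), (300, 113, 74, 52), (302, 113, 73, 52)]
255 [(274, 181, 153, 115), (276, 114, 93, 67), (278, 120, 98, 71), (280, 121, 100, 74), (282, 114, 92, 68), (284, 40, 24, 17), (286, 45, 30, 21), (288, 47, 30, 21), (290, 49, 34, 22), (292, 45, 27, 19), (294, 57, 36, 24), (296, 109, 72, 49), (298, 114, 76, 54), (300, 112, 74, 49), (302, 114, 75, 52)]
310 [(274, 213, 183, 142), (276, 213, 184, 142), (278, 214, 185, 142), (280, 196, 165, 122), (282, 35, 20, 12), (284, 48, 34, 25), (286, 46, 28, 18), (288, 47, 30, 21), (290, 45, 31, 22), (292, 67
[... 945 characters left out ...]
45, 354), (346, 358), (347, 356)]
296 [(214, 250), (215, 95), (216, 117), (217, 135), (218, 141), (219, 137), (220, 140), (221, 147), (222, 156), (223, 152), (224, 147), (225, 153), (336, 225), (337, 226), (338, 224), (339, 199), (340, 301), (341, 364), (342, 350), (343, 350), (344, 348), (345, 350), (346, 351), (347, 353)]
caddy 0.93 [175.7, 177.7, 268.9, 247.7] (array([596.5, 270. ]), array([ 86.8, 150.5]), 80.4)
caddy_handle 0.72 [177.0, 179.7, 267.8, 243.2] (array([596.3, 266.7]), array([ 89.9, 148.2]), 76.0)
cup 0.86 [181.7, 192.5, 202.5, 216.8] (array([597.3, 254.3]), array([58.2, 60.9]), 89.8)
cup 0.44 [447.9, 190.0, 494.0, 214.9] (array([ 597.1, -510.2]), array([ 63.8, 110.5]), 12.9)
```

```bash
python3 - <<'E'
from h import *
p=snap('wrist')
e=ray(p,[[232,295.8],[255,294.7],[310,292.2],[325,291.4]],.12)[:,:2]
d=np.polyfit(e[:,0],e[:,1],1); a=np.degrees(np.arctan(d[0])); print('bar angle',a)
ends=ray(p,[[214.5,296.6],[339.8,290.8]],.12)[:,:2]; print(ends*1000,np.linalg.norm(ends[1]-ends[0]))
u=np.array([np.cos(np.radians(a)),np.sin(np.radians(a))]); n=np.array([-u[1],u[0]])
c=ends.mean(0)+.007*n; print('handle',c*1000)
go(c[0],c[1],.25,a+90)
E
```

```text
bar angle -11.138236730537312
[[635.75034357 142.35564789]
 [513.80870212 166.43792589]] 0.12429690275219879
handle [576.13176041 161.26493464]
dpos [-0.0989, -0.0042, -0.0005] rot [0.0002, -0.0003, 1.5175]
```

The bar centre is at (0.576, 0.161), and it must be gripped with tool y at 78.9°. I'll move over it with partly closed fingers so they clear the cup and pile.

```bash
python3 -m crank '[{"delta_pos":[-0.01,0,0],"rotation":[0,0,0.1],"gripper":130},{"delta_pos":[-0.03,-0.001,0],"rotation":[0,0,0.24],"gripper":130},{"delta_pos":[-0.05,-0.002,0],"rotation":[0,0,0.38],"gripper":130},{"delta_pos":[-0.07,-0.003,0],"rotation":[0,0,0.52],"gripper":130},{"delta_pos":[-0.085,-0.004,0],"rotation":[0,0,0.66],"gripper":130},{"delta_pos":[-0.099,-0.0042,0],"rotation":[0,0,0.8],"gripper":130},{"delta_pos":[-0.099,-0.0042,0],"rotation":[0,0,0.94],"gripper":130},{"delta_pos":[-0.099,-0.0042,0],"rotation":[0,0,1.08],"gripper":130},{"delta_pos":[-0.099,-0.0042,0],"rotation":[0,0,1.22],"gripper":130},{"delta_pos":[-0.099,-0.0042,0],"rotation":[0,0,1.36],"gripper":130},{"delta_pos":[-0.099,-0.0042,0],"rotation":[0,0,1.48],"gripper":130},{"delta_pos":[-0.099,-0.0042,0],"rotation":[0,0,1.5175],"gripper":130}]'
python3 - <<'E'
from h import *
st(); go(.5761,.1613,.108,78.9)
p=snap('wrist','w10'); im=p['pixels'].astype(int)
# bar columns from a row high in the picture (bar end toward the camera)
s=arm.observe();R=np.array(s['tool_rot'])
def pr(w):
    v=np.array(p['orientation']).T@(np.array(w)-p['origin']); return p['fx']*v[0]/v[2]+p['cx'],p['fy']*v[1]/v[2]+p['cy']
u=-R[:,0]*0
for k in (.0,.03,.055,.062): 
    w=np.array([.5761,.1613,.12])+k*R[:,0]; c=pr(w); row=int(round(c[1])); print(k,np.round(c,1))
    if 0<=row<420: print([(x,int(im[row,x].sum())) for x in range(int(c[0])-36,int(c[0])+37,3)])
E
```

```text
time: 21.8
ee_pos: [0.5762, 0.1614, 0.2497]
tool_rot: [[-0.98, 0.198, -0.0], [0.198, 0.98, -0.0], [0.0, -0.0, -1.0]]
ft_force: [-0.4, 0.3, 0.5]
gripper_width: 0.0418
finger_force: 0.0
t 21.8 pos [0.5762 0.1614 0.2497] yang 78.58 tilt [ 0.0002 -0.0001] w 0.0418 ff 0.0 ft [-0.4  0.3  0.5] q [ 0.17  0.46  1.41 -0.    1.27 -1.2 ]
dpos [0.0001, -0.0001, 0.1417] rot [-0.0001, -0.0002, -0.0055]
0.0 [281.  203.4]
[(244, 319), (247, 319), (250, 316), (253, 578), (256, 537), (259, 535), (262, 537), (265, 530), (268, 529), (271, 556), (274, 224), (277, 232), (280, 219), (283, 230), (286, 197), (289, 544), (292, 524), (295, 524), (298, 525), (301, 545), (304, 301), (307, 309), (310, 311), (313, 307), (316, 308)]
0.03 [281.  170.3]
[(245, 315), (248, 314), (251, 384), (254, 539), (257, 535), (260, 536), (263, 535), (266, 537), (269, 542), (272, 279), (275, 232), (278, 224), (281, 232), (284, 237), (287, 293), (290, 540), (293, 535), (296, 533), (299, 534), (302, 532), (305, 534), (308, 531), (311, 529), (314, 277), (317, 288)]
0.055 [281.  141.1]
[(245, 303), (248, 302), (251, 298), (254, 302), (257, 305), (260, 298), (263, 300), (266, 298), (269, 304), (272, 159), (275, 233), (278, 234), (281, 238), (284, 245), (287, 268), (290, 515), (293, 513), (296, 511), (299, 514), (302, 513), (305, 514), (308, 513), (311, 510), (314, 509), (317, 512)]
0.062 [281.  132.6]
[(245, 567), (248, 568), (251, 569), (254, 572), (257, 586), (260, 520), (263, 517), (266, 308), (269, 332), (272, 202), (275, 232), (278, 225), (281, 235), (284, 231), (287, 382), (290, 561), (293, 559), (296, 559), (299, 559), (302, 558), (305, 560), (308, 558), (311, 556), (314, 558), (317, 555)]
```

The bar is centred under the tool to within 1 mm (cols 273–287 against a predicted 281). Descend and grip.

```bash
python3 -m crank '[{"delta_pos":[0,0,0.02],"rotation":[0,0,-0.005],"gripper":130},{"delta_pos":[0,0,0.05],"rotation":[0,0,-0.005],"gripper":130},{"delta_pos":[0,0,0.08],"rotation":[0,0,-0.005],"gripper":130},{"delta_pos":[0,0,0.105],"rotation":[0,0,-0.005],"gripper":130},{"delta_pos":[0,0,0.125],"rotation":[0,0,-0.005],"gripper":130},{"delta_pos":[0,0,0.137],"rotation":[0,0,-0.005],"gripper":130},{"delta_pos":[0,0,0.141],"rotation":[0,0,-0.005],"gripper":130},{"delta_pos":[0,0,0.141],"rotation":[0,0,-0.005],"gripper":130}]'
python3 -m crank '[{"delta_pos":[0,0,0],"rotation":[0,0,0],"gripper":160},{"delta_pos":[0,0,0],"rotation":[0,0,0],"gripper":185},{"delta_pos":[0,0,0],"rotation":[0,0,0],"gripper":200},{"delta_pos":[0,0,0],"rotation":[0,0,0],"gripper":215},{"delta_pos":[0,0,0],"rotation":[0,0,0],"gripper":235},{"delta_pos":[0,0,0],"rotation":[0,0,0],"gripper":255},{"delta_pos":[0,0,0],"rotation":[0,0,0],"gripper":255},{"delta_pos":[0,0,0],"rotation":[0,0,0],"gripper":255}]' 100
```

```text
time: 22.65
ee_pos: [0.5763, 0.1614, 0.1088]
tool_rot: [[-0.982, 0.188, -0.0], [0.188, 0.982, -0.0], [0.0, -0.0, -1.0]]
ft_force: [-0.8, 0.4, 0.7]
gripper_width: 0.0417
finger_force: 0.0
time: 23.45
ee_pos: [0.5765, 0.1612, 0.1097]
tool_rot: [[-0.982, 0.188, 0.001], [0.188, 0.982, -0.0], [-0.001, 0.0, -1.0]]
ft_force: [-2.8, -3.4, 9.8]
gripper_width: 0.0125
finger_force: 98.1
```

Gripped (98 N). Lift slowly and smoothly by 0.10 m.

```bash
python3 -m crank '[{"delta_pos":[0,0,-0.001],"rotation":[0,0,0],"gripper":255},{"delta_pos":[0,0,-0.003],"rotation":[0,0,0],"gripper":255},{"delta_pos":[0,0,-0.006],"rotation":[0,0,0],"gripper":255},{"delta_pos":[0,0,-0.010],"rotation":[0,0,0],"gripper":255},{"delta_pos":[0,0,-0.014],"rotation":[0,0,0],"gripper":255},{"delta_pos":[0,0,-0.018],"rotation":[0,0,0],"gripper":255},{"delta_pos":[0,0,-0.022],"rotation":[0,0,0],"gripper":255},{"delta_pos":[0,0,-0.026],"rotation":[0,0,0],"gripper":255},{"delta_pos":[0,0,-0.029],"rotation":[0,0,0],"gripper":255},{"delta_pos":[0,0,-0.030],"rotation":[0,0,0],"gripper":255},{"delta_pos":[0,0,-0.030],"rotation":[0,0,0],"gripper":255}]'
python3 - <<'E'
from h import *
st();print(arm.observe()['torque'])
E
```

```text
time: 24.55
ee_pos: [0.5763, 0.1614, 0.1389]
tool_rot: [[-0.982, 0.188, 0.0], [0.188, 0.982, 0.0], [-0.0, 0.0, -1.0]]
ft_force: [0.1, 0.6, -7.6]
gripper_width: 0.0122
finger_force: 97.4
t 24.55 pos [0.5763 0.1614 0.1389] yang 79.15 tilt [-0.0002  0.0001] w 0.0122 ff 97.4 ft [ 0.1  0.6 -7.6] q [ 0.17  0.58  1.53 -0.    1.03 -1.21]
[-0.03084194 -0.02835299  0.05770679]
```

```bash
python3 -m crank '[{"delta_pos":[0,0,-0.002],"rotation":[0,0,0],"gripper":255},{"delta_pos":[0,0,-0.007],"rotation":[0,0,0],"gripper":255},{"delta_pos":[0,0,-0.014],"rotation":[0,0,0],"gripper":255},{"delta_pos":[0,0,-0.022],"rotation":[0,0,0],"gripper":255},{"delta_pos":[0,0,-0.03],"rotation":[0,0,0],"gripper":255},{"delta_pos":[0,0,-0.038],"rotation":[0,0,0],"gripper":255},{"delta_pos":[0,0,-0.046],"rotation":[0,0,0],"gripper":255},{"delta_pos":[0,0,-0.054],"rotation":[0,0,0],"gripper":255},{"delta_pos":[0,0,-0.061],"rotation":[0,0,0],"gripper":255},{"delta_pos":[0,0,-0.067],"rotation":[0,0,0],"gripper":255},{"delta_pos":[0,0,-0.07],"rotation":[0,0,0],"gripper":255},{"delta_pos":[0,0,-0.07],"rotation":[0,0,0],"gripper":255}]'
python3 -m crank '[{"delta_pos":[0,0,0],"rotation":[0,0,0],"gripper":255},{"delta_pos":[0,0,0],"rotation":[0,0,0],"gripper":255},{"delta_pos":[0,0,0],"rotation":[0,0,0],"gripper":255},{"delta_pos":[0,0,0],"rotation":[0,0,0],"gripper":255},{"delta_pos":[0,0,0],"rotation":[0,0,0],"gripper":255}]'
python3 - <<'E'
from h import *
st()
p=snap('scene','s2')
for t in ['pad_a','pad_base','cup','caddy']:
  for r in arm.regions_of('scene',t): 
    if r['confidence']>.4: print(t,round(r['confidence'],2),np.round(r['extent']).tolist())
def pr(w):
    v=np.array(p['orientation']).T@(np.array(w)-p['origin']); return np.round((p['fx']*v[0]/v[2]+p['cx'],p['fy']*v[1]/v[2]+p['cy']),1).tolist()
l=np.array([.191,.9816,0]);m=np.array([.9816,-.191,0]);o=np.array([.5763,.1614,.1])
im=p['pixels'].astype(int)
for sx in(-1,1):
  for sy in(-1,1): print(sx,sy,'caddy bottom corner expected px',pr(o+m*.075*sx+l*.155*sy))
print('cup top expected',pr(o+l*.095+[0,0,.088]),'pile top',pr(o-l*.095+[0,0,.062]))
for r in arm.regions_of('scene','caddy')[:1]:
  ys,xs=np.where(r['region']); print('bottommost',xs[ys.argmax()],ys.max(),'left',xs.min(),ys[xs.argmin()],'right',xs.max(),ys[xs.argmax()])
E
```

```text
time: 25.75
ee_pos: [0.5764, 0.1615, 0.2092]
tool_rot: [[-0.982, 0.188, 0.001], [0.188, 0.982, 0.0], [-0.0, 0.0, -1.0]]
ft_force: [-0.1, 0.6, -8.6]
gripper_width: 0.0124
finger_force: 97.5
time: 26.25
ee_pos: [0.5762, 0.1614, 0.2087]
tool_rot: [[-0.982, 0.188, -0.0], [0.188, 0.982, -0.0], [0.0, -0.0, -1.0]]
ft_force: [-0.6, -0.6, -7.7]
gripper_width: 0.0126
finger_force: 97.5
t 26.25 pos [0.5762 0.1614 0.2087] yang 79.15 tilt [ 0.0001 -0.0001] w 0.0126 ff 97.5 ft [-0.6 -0.6 -7.7] q [ 0.17  0.5   1.46 -0.    1.18 -1.21]
pad_a 0.91 [261.0, 166.0, 292.0, 190.0]
pad_a 0.46 [259.0, 181.0, 296.0, 199.0]
cup 0.64 [314.0, 148.0, 334.0, 177.0]
caddy 0.97 [253.0, 148.0, 351.0, 211.0]
-1 -1 caddy bottom corner expected px [252.0, 190.5]
-1 1 caddy bottom corner expected px [319.1, 159.0]
1 -1 caddy bottom corner expected px [282.9, 211.6]
1 1 caddy bottom corner expected px [350.4, 176.7]
cup top expected [324.2, 151.3] pile top [281.6, 177.8]
bottommost 281 210 left 252 188 right 348 173
```

The caddy's corners match a level pose at 0.10 m to within about 2 px. The cup and pile are where expected, and the load is steady at 7.7 N.

```bash
python3 -c "
from plant import arm
print(arm.job_done())"
```

```text
the job is handed in; nothing more can be done
None
```

I laid the yellow and then the orange notepad squarely on the green one and released them, then handed the job in at about 26 s with the caddy held by its handle bar, level and still, about 10 cm above the table with its pile and cup upright.

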